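# Change the key length stop over to its short setting

## Task

Two length stops for key blanks stand on the counter; on one of them the sliding bar is still run out in its long setting. Pull that stop's knobbed detent pin straight up until the spring draws the bar in by itself, then push the same pin back down through the realigned holes until its collar sits on the bridge and let go. Leave the other stop's pin seated where it is.

Things in the scene. Friction and masses are not known exactly. Their poses are not given: they have to be found in the camera images.
- stop_out: the length stop to change: fixed grey base 76 x 135 mm, 20 mm tall, with a steel bridge (74 x 44 mm, top 46 mm above the counter) over a flat aluminium sliding bar. Origin at counter level on the axis of the upright pin hole; z up, y along the bar towards its free end, x across it. Only the pin stands higher than 51 mm
- stop_out_mouth (a point): centre of the pin hole's mouth in the top of that bridge, 46 mm above the counter. Hole 14 mm wide through the bridge (10 mm), 15 mm through the bar (top 35 mm above the counter), 13 mm through the base; two spring balls in the base's bore hold a seated pin and must be pushed past on the way in
- stop_out_tab (a point): top centre of the dark upright tab (42 x 8 mm) at that bar's free end, 51 mm above the counter; 136 mm from the hole along y in the long setting, 96 mm in the short one
- stop_out_bar (a joint): slide of that bar in m: 0 to 0.003 while the pin holds it in the long setting, 0.040 when a light spring (2 to 3 N) has drawn it in against its end stop, its second hole then exactly under the bridge's hole. It springs in by itself within about half a second once the pin's nose is above the bar (pin pulled 35 mm or more)
- pin_out: the detent pin in that stop, loose, about 90 g, z up along it. Origin at the centre of its collar's underside, at the hole's mouth when seated. Collar 26 mm wide, 4 mm thick; below it a 12 mm shank, 43 mm long, with a groove and a tapered nose. The balls hold it: about 7 to 22 N to pull it free over the first 5 mm, 5 to 15 N to push it home over the last 9 mm
- pin_out_knob (a point): middle of that pin's round black knob, 27 mm above the pin's origin: 28 mm wide, 26 mm tall, may be gripped from above in any direction; the collar's top is 23 mm below this point
- stop_in: the other length stop, same make, whose bar is already drawn in and does not move. Same origin and axes
- stop_in_mouth (a point): centre of the pin hole's mouth in the top of the other stop's bridge
- pin_in: the pin of the other stop, same shape and origin, seated; leave it
Not all that is in view belongs to the job. Leave any yellow look-alike of the pin_out alone.

How it is judged:
On the way:
1. the pin is pulled up and the bar has sprung in (value of joint stop_out_bar above 0.036 m and z of pin_out in the frame of stop_out_mouth above 0.025 m), for 0.1 s.
At the end, for the whole second after the job is handed in: the bar is drawn in (slide above 36 mm), the pin is back in the same stop and at rest with its collar within 4 mm of the bridge, within 6 mm of the hole's centre and within 0.12 rad of upright, and the other stop's pin is still seated (collar within 4 mm of its bridge) (value of joint stop_out_bar above 0.036 m and z of pin_out in the frame of stop_out_mouth below 0.004 m and horizontal distance between pin_out and stop_out_mouth below 0.006 m and angle between pin_out's own z axis and vertical below 0.12 rad and linear speed of pin_out below 0.02 m/s and z of pin_in in the frame of stop_in_mouth below 0.004 m); the robot touches nothing.
It fails at once if the other stop's pin is pulled (moved more than 10 mm) (distance of pin_in from where it was at the start of the episode above 0.01 m).
It also fails if it takes over 40 s, if anything falls off the work surface, if the arm or the gripper's body presses on something with over 40 N, if the wrist force passes 120 N, or if a joint passes its speed limit or range.

## Robot

A 7-joint arm with a two-finger parallel gripper is mounted at the origin on a cart in front of the work surface, level with it; the furniture and walls round the work are solid. World frame = base frame: x ahead of the robot, y to its left, z up, the work surface at z = 0. Lengths are in m, angles in rad, forces in N, time in s.
With the tool pointing down it reaches from about 0.4 to 0.85 m from the base axis. Payload 4.5 kg.
Tool frame: the origin (TCP) lies where the fingers leave the gripper's body, on its centre line; the fingertips stand 64 mm ahead of it and the grasp point (between the pads) lies 45 mm ahead of it (ctrl.grasp_offset is the distance from the TCP to the grasp point, in m); z points along the fingers, y is the line along which they close (so a half turn about z gives the same grasp; the last joint's range is limited). The gripper opens to 88 mm and grips with 3 to 60 N. Pads are 18 mm wide; open, the fingers measure 123 mm over their backs; the gripper's body (75 mm by 187 mm) begins 45 mm behind the grasp point.
Start: joints at [-1.105, 0.689, -0.195, 1.565, 0.157, 0.902, -0.215], TCP at [0.262, 0.568, 0.303] pointing down, gripper open.
Joint ranges: [-3.01, 3.01], [-0.46, 2.08], [-1.47, 1.51], [0.13, 2.56], [-1, 4.14], [0.04, 2.09], [-2.66, 2.66]. Speed limits (rad/s): [2.57, 2.57, 3.14, 3.14, 3.14, 3.14, 3.14].

## Interface

Orientations are given as a unit quaternion [x, y, z, w].
In Python, from bench import ctrl, imaging, sign_off, spotter gives the robot as it stands.
- The arm moves only by the shell command python3 -m pendant 'ROWS' [FORCE]. ROWS is JSON, a list of rows, each an object of numbers: "dx", "dy", "dz": the shift along the tool's x, y, z in cm; "twist": the turn about the tool's z in rad; "hand": the finger opening in cm, from 0 to 8.81. A call has 1 to 12 rows; each row shifts and turns the commanded pose from where the row before left it, along the tool's axes as they then stand; what a row does not reach is not made up. A row lasts 1/12 s, in which the tool goes at most 41.7 mm and 7.16 degrees, less where a joint would pass 70% of its speed; a pose out of reach is approached as far as the arm can. A call is refused whole if a number of a shift passes 4.17 or a number of a turn 0.125, either way. A call with a gripper value outside its range is refused whole. The fingers move at their own pace and stop on an object; FORCE is the grip in N (left out, the last holds). Time passes only in rows, so rows that do not move let the fingers close. It gives the time, the measured TCP pose, the force, the opening and the grip force at its end, in the units of the state.
- ctrl.read_state(): the state, without advancing time (a new reading comes with each control period).
- imaging.grab_frame(name): name is "side" or "top" or "wrist"; returns a dict with "pixels" (480x640x3 uint8, red, green, blue), "camera_matrix" (3x3 intrinsics, pixels), "R" (3x3) and "t" (3): a world point X has camera coordinates R X + t; the wrist camera has in their place "T_tool_cam" (4x4, takes a point from camera to tool coordinates, whose origin is the TCP and whose axes are the flange's). Camera axes: x right, y down, z forward; pixel columns grow to the right and rows downward; lengths in m; the calibration is good to about 2 mm. A picture is of the moment at which its call begins: read the wrist's pose just before it. There is no depth.
- sign_off(): hands the job in; it is judged then, once.
Trained networks look in the newest picture that a camera, given by its name, has taken for a name from the list of things; names that differ only in an ending like _2 or _b are one class to them, and where a whole thing is asked for, a point or a joint stands for the part that bears it (a point fixed in the world has none). Each returns a list of dicts, best first, with "p" (0 to 1); they miss things now and then, are a little off and sometimes report something else, mostly with a low value. They report only what shows in the picture. A call takes as long as a camera call. They do not tell look-alikes from the thing itself.
- spotter.boxes_of(camera, thing): "rect" ([left, top, width, height] in pixels, round what is visible of it).
- spotter.landmark_of(camera, thing): "centre" ([row, column] in pixels: a listed point, or the origin of a listed thing).
The state is a dict: "clock": time; "q": joint angles; "qd": joint speeds; "joint_efforts": joint torques, N m; "tool_pos": TCP position; "ee_rot": TCP orientation; "contact_force": force on the tool from outside, world axes, zero at the start; "ft_torque": the same for the moment, N m; "gripper_width": finger opening in m; "finger_force": force on a finger pad.
Only numpy, scipy, OpenCV 4.12 (cv2) and the standard library are available. Lean on these libraries where they do the work, as an engineer would, in place of code of your own. Each camera call takes 0.05 s, during which the arm holds its last target. There are 200 camera calls.

## Working session

There is one attempt and no reset: what is moved stays moved. The work goes in short steps, Python scripts to look and compute and a shell command to move; the robot and the scene stay as the last step left them, time stands still between calls to the robot, and variables do not carry over. Pictures are saved under pics/ and viewed, at most 10 in all, crops included, and the job is handed in when it is done.

```bash
mkdir -p pics; python3 - <<'E'
from bench import ctrl, imaging, spotter
import cv2,json
s=ctrl.read_state(); print({k:s[k] for k in("clock","tool_pos","ee_rot","gripper_width","contact_force")})
for c in("top","side"):
    f=imaging.grab_frame(c); cv2.imwrite(f"pics/{c}0.png",f["pixels"][:,:,::-1])
    print(c,f["camera_matrix"],f["R"],f["t"])
    for t in("stop_out_mouth","pin_out_knob","stop_out_tab","pin_out"):
        print(t,[(d["p"],d["centre"]) for d in spotter.landmark_of(c,t)])
    
E
```

```text
{'clock': 0.0, 'tool_pos': array([0.26139086, 0.56716991, 0.30191481]), 'ee_rot': array([ 2.14161638e-01,  9.76797814e-01, -9.00147845e-04, -1.11747994e-04]), 'gripper_width': 0.08820965539006452, 'contact_force': array([0.35491538, 0.25889175, 1.03707107])}
top [[516.27741318   0.         319.56138516]
 [  0.         516.27741318 236.67448779]
 [  0.           0.           1.        ]] [[ 0.00960857 -0.9998579  -0.01385143]
 [-0.99638757 -0.00840453 -0.08450542]
 [ 0.08437699  0.01461337 -0.99632674]] [0.00505248 0.49628839 1.59695374]
stop_out_mouth [(0.59, [223.1, 220.5]), (0.38, [228.6, 434.9])]
pin_out_knob [(0.55, [187.8, 250.1]), (0.5, [227.7, 248.0]), (0.45, [221.5, 224.4]), (0.43, [218.9, 191.9])]
stop_out_tab [(0.6, [268.6, 219.4])]
pin_out [(0.58, [224.3, 251.7]), (0.57, [220.1, 195.6]), (0.52, [223.1, 222.6]), (0.41, [191.1, 252.1])]
side [[510.90873922   0.         327.52748369]
 [  0.         510.90873922 239.23750281]
 [  0.           0.           1.        ]] [[-0.97014042 -0.24174144  0.01971387]
 [-0.17451973  0.6392991  -0.7488922 ]
 [ 0.16843522 -0.72997105 -0.66239855]] [0.48279203 0.15888906 1.24889839]
stop_out_mouth [(0.84, [349.4, 279.5])]
pin_out_knob [(0.82, [302.2, 244.6]), (0.8, [342.6, 275.5]), (0.8, [310.4, 290.3]), (0.74, [376.0, 253.7])]
stop_out_tab [(0.77, [362.2, 338.4])]
pin_out [(0.85, [318.8, 293.8]), (0.82, [308.2, 245.7]), (0.57, [349.3, 280.0]), (0.57, [379.8, 255.3])]
```

View pics/top0.png

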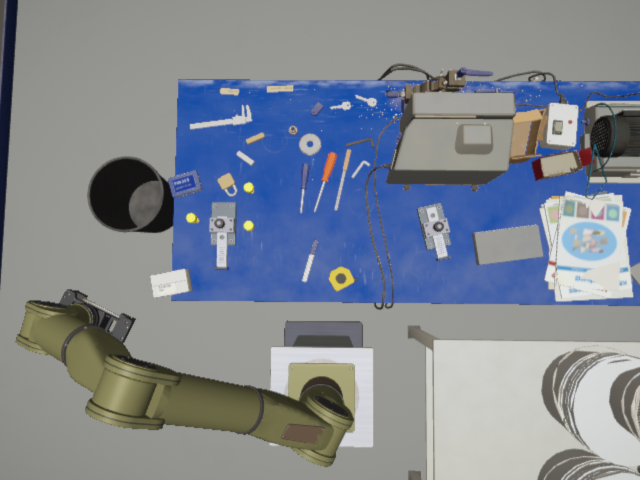

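View pics/side0.png

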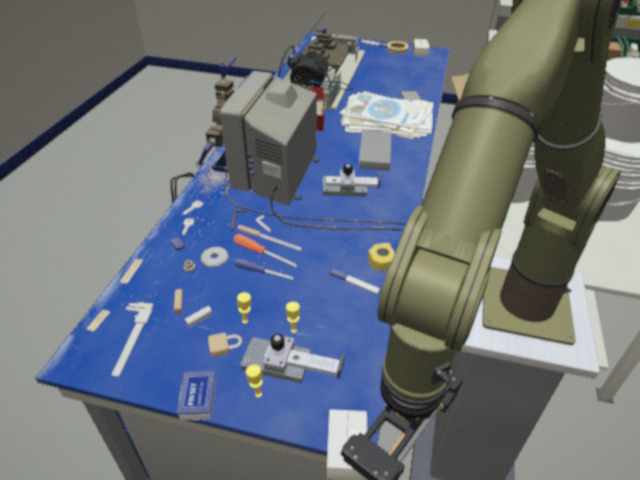

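Possible targets in the top view as (row, col): black knob of the left stop (221,222), black knob of the right stop (228,435), and yellow look-alikes at (218,192), (187,249) and (226,249). The left stop's tab is about 46 px from its knob and the right one's about 30 px. So the left stop is in the long setting and its black knob is the target. In the side view it is at (342,276).

```bash
cat > h.py <<'E'
import numpy as np
def ray(f,rc,s=None):
    K=f["camera_matrix"]; d=np.linalg.solve(K,[rc[1],rc[0],1.])
    if "R" in f: return -f["R"].T@f["t"], f["R"].T@d
    from scipy.spatial.transform import Rotation as R
    T=f["T_tool_cam"]; Rw=R.from_quat(s["ee_rot"]).as_matrix()
    return Rw@T[:3,3]+s["tool_pos"], Rw@T[:3,:3]@d
def atz(r,z): o,d=r; return o+d*(z-o[2])/d[2]
def tri(rs):
    A=0;b=0
    for o,d in rs:
        d=d/np.linalg.norm(d);P=np.eye(3)-np.outer(d,d);A=A+P;b=b+P@o
    return np.linalg.solve(A,b)
E
python3 - <<'E'
from bench import imaging
from h import *
import cv2
T=imaging.grab_frame("top");S=imaging.grab_frame("side")
for n,a,b,z in(("knob",(221.5,222.5),(342.6,275.5),.073),("mouth",(223.1,220.5),(349.4,279.5),.046),("tab",(268.6,220),(362.2,338.4),.051)):
    print(n,tri([ray(T,a),ray(S,b)]).round(4),atz(ray(T,a),z).round(4),atz(ray(S,b),z).round(4))
for a in((187.8,250.1),(227.7,248),(218.9,191.9)): print(atz(ray(T,a),.05).round(3))
p=np.hstack([cv2.resize(T["pixels"][170:280,160:280],None,fx=3.3,fy=3.3)[:360,:396],cv2.resize(S["pixels"][270:410,200:350],None,fx=2.57,fy=2.57)[:359]] if 0 else [cv2.resize(T["pixels"][170:280,160:280],(396,363)),cv2.resize(S["pixels"][280:410,210:350],(391,363))])
cv2.imwrite("pics/crop.png",p[:,:,::-1])
E
```

```text
knob [0.5362 0.3076 0.0596] [0.5358 0.3051 0.073 ] [0.5313 0.317  0.073 ]
mouth [0.5289 0.3151 0.0493] [0.5338 0.3167 0.046 ] [0.5252 0.3126 0.046 ]
tab [0.395  0.3142 0.0494] [0.3928 0.3136 0.051 ] [0.397  0.3155 0.051 ]
[0.644 0.227 0.05 ]
[0.52 0.23 0.05]
[0.546 0.405 0.05 ]
```

View pics/crop.png

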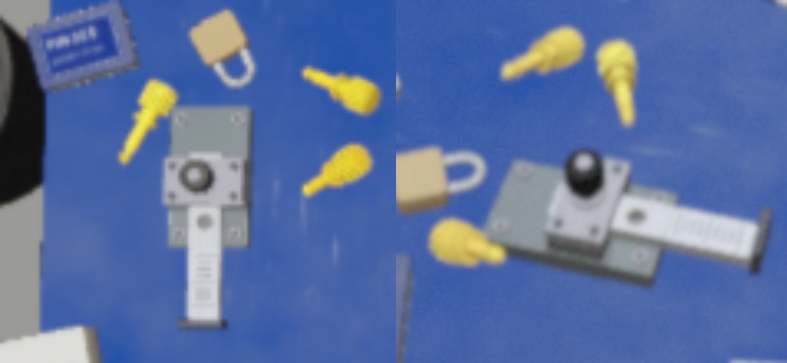

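The crop shows the black knob on the bridge of the left stop, at about (224,219) in the top view. The bar is run out with its second hole exposed, and the three yellow pins lie loose nearby. I chose this stop. Next I move above it.

```bash
python3 -m pendant '[{"dx":-2.9,"dy":-0.95,"dz":0.2,"hand":6},{"dx":-2.9,"dy":-0.95,"dz":0.2,"hand":6},{"dx":-2.9,"dy":-0.95,"dz":0.2,"hand":6},{"dx":-2.9,"dy":-0.95,"dz":0.2,"hand":6},{"dx":-2.9,"dy":-0.95,"dz":0.2,"hand":6},{"dx":-2.9,"dy":-0.95,"dz":0.2,"hand":6},{"dx":-2.9,"dy":-0.95,"dz":0.2,"hand":6},{"dx":-2.9,"dy":-0.95,"dz":0.2,"hand":6},{"dx":-2.9,"dy":-0.95,"dz":0.2,"hand":6},{"dx":-2.9,"dy":-0.95,"dz":0.2,"hand":6},{"dx":-2.9,"dy":-0.95,"dz":0.2,"hand":6},{"dx":-2.9,"dy":-0.95,"dz":0.2,"hand":6}]'
cat > look.py <<'E'
from bench import ctrl,imaging,spotter
from h import *
import cv2,sys
from scipy.spatial.transform import Rotation as Ro
s=ctrl.read_state(); f=imaging.grab_frame("wrist"); cv2.imwrite(sys.argv[1],f["pixels"][:,:,::-1])
print(s["clock"],s["tool_pos"].round(4),s["ee_rot"].round(4),s["q"].round(2))
for t,z in(("pin_out_knob",.073),("stop_out_mouth",.046),("stop_out_tab",.051),("pin_out",.046)):
    for d in spotter.landmark_of("wrist",t):
        w=atz(ray(f,d["centre"],s),z); print(t,d["p"],d["centre"],w.round(4),"tool cm",(100*Ro.from_quat(s["ee_rot"]).inv().apply(w-s["tool_pos"])).round(2))
E
python3 look.py pics/w1.png
```

```text
0.6 [0.2616 0.5677 0.3028] [2.142e-01 9.768e-01 1.000e-04 0.000e+00] [-1.11  0.69 -0.19  1.57  0.16  0.9  -0.22]
stop_out_tab 0.62 [413.7, 170.4] [0.3981 0.3122 0.051 ] tool cm [-23.09 -17.49  25.17]invalid input at $[0]: expected keys dx, dy, dz, twist, hand
```

View pics/w1.png

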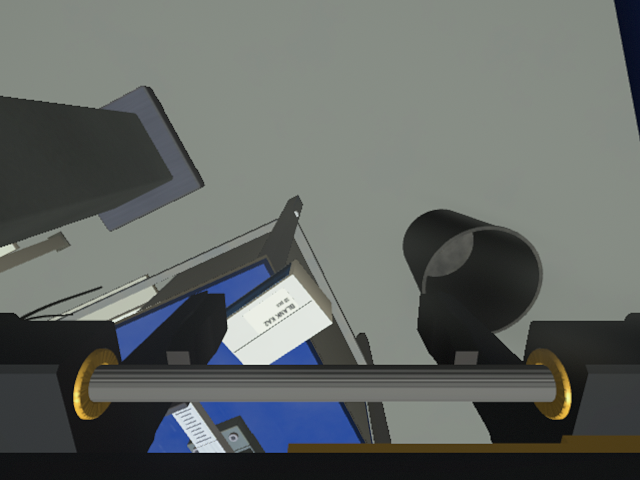

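The wrist image shows the counter edge, and the target's bar at the bottom around (430,200). The arm did not move, because every row needs all five keys.

```bash
python3 -m pendant '[{"dx":-2.9,"dy":-0.95,"dz":0.2,"twist":0,"hand":6},{"dx":-2.9,"dy":-0.95,"dz":0.2,"twist":0,"hand":6},{"dx":-2.9,"dy":-0.95,"dz":0.2,"twist":0,"hand":6},{"dx":-2.9,"dy":-0.95,"dz":0.2,"twist":0,"hand":6},{"dx":-2.9,"dy":-0.95,"dz":0.2,"twist":0,"hand":6},{"dx":-2.9,"dy":-0.95,"dz":0.2,"twist":0,"hand":6},{"dx":-2.9,"dy":-0.95,"dz":0.2,"twist":0,"hand":6},{"dx":-2.9,"dy":-0.95,"dz":0.2,"twist":0,"hand":6},{"dx":-2.9,"dy":-0.95,"dz":0.2,"twist":0,"hand":6},{"dx":-2.9,"dy":-0.95,"dz":0.2,"twist":0,"hand":6},{"dx":-2.9,"dy":-0.95,"dz":0.2,"twist":0,"hand":6},{"dx":0,"dy":0,"dz":0,"twist":0,"hand":6}]'; python3 look.py pics/w2.png
```

```text
clock: 1.85
tool_pos: [0.5134, 0.3321, 0.2801]
ee_rot: [0.219, 0.976, -0.002, 0.002]
contact_force: [0.1, -0.9, 0.1]
gripper_width: 0.06
finger_force: 0.0
1.85 [0.5134 0.3321 0.2801] [ 0.2194  0.9756 -0.0022  0.0024] [-0.53  0.7  -0.22  1.63  0.2   0.83  0.29]
pin_out_knob 0.98 [256.1, 311.5] [0.5314 0.3137 0.073 ] tool cm [-2.29 -0.83 20.73]
pin_out_knob 0.95 [303.7, 391.1] [0.603  0.3589 0.073 ] tool cm [-6.83  6.33 20.73]
pin_out_knob 0.87 [332.0, 183.3] [0.5477 0.1733 0.073 ] tool cm [ -9.78 -12.82  20.81]
stop_out_mouth 0.88 [243.2, 311.8] [0.5281 0.3147 0.046 ] tool cm [-1.93 -0.87 23.43]
stop_out_mouth 0.34 [252.6, 311.2] [0.5362 0.3101 0.046 ] tool cm [-2.86 -0.94 23.43]
stop_out_tab 0.76 [106.8, 238.0] [0.3954 0.3117 0.051 ] tool cm [ 9.93 -6.83 22.88]
pin_out 0.96 [247.4, 307.2] [0.5299 0.309  0.046 ] tool cm [-2.35 -1.31 23.43]
pin_out 0.96 [316.2, 393.6] [0.6317 0.3554 0.046 ] tool cm [-9.55  7.24 23.45]
```

View pics/w2.png

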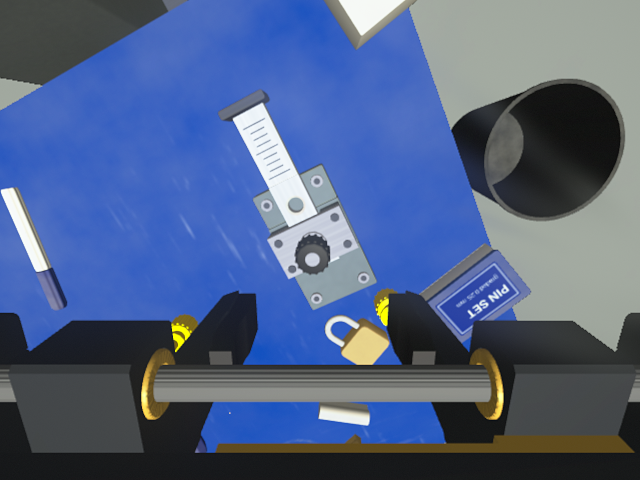

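The knob shows at (256,312) with the bar run out beyond it. The yellow pins are clear of the fingers. I move down part of the way.

```bash
python3 -m pendant '[{"dx":-1.1,"dy":-0.4,"dz":1.5,"twist":0,"hand":6},{"dx":-1.1,"dy":-0.4,"dz":2,"twist":0,"hand":6},{"dx":0,"dy":0,"dz":2.5,"twist":0,"hand":6},{"dx":0,"dy":0,"dz":2.5,"twist":0,"hand":6},{"dx":0,"dy":0,"dz":1.5,"twist":0,"hand":6},{"dx":0,"dy":0,"dz":0,"twist":0,"hand":6},{"dx":0,"dy":0,"dz":0,"twist":0,"hand":6}]'; python3 look.py pics/w3.png
```

```text
clock: 2.68
tool_pos: [0.5231, 0.324, 0.1805]
ee_rot: [0.213, 0.977, -0.0, -0.001]
contact_force: [0.0, -0.1, -0.2]
gripper_width: 0.0603
finger_force: 0.0
2.6833 [0.5231 0.324  0.1805] [ 2.131e-01  9.770e-01 -2.000e-04 -7.000e-04] [-0.52  0.84 -0.2   1.69  0.25  0.64  0.29]
pin_out_knob 0.79 [288.9, 314.1] [0.5297 0.3166 0.073 ] tool cm [-0.93 -0.39 10.75]
stop_out_mouth 0.73 [270.6, 310.8] [0.5276 0.3145 0.046 ] tool cm [-0.83 -0.66 13.45]
stop_out_tab 0.63 [69.3, 206.6] [0.3964 0.3136 0.051 ] tool cm [11.07 -6.21 12.97]
stop_out_tab 0.44 [289.4, 311.2] [0.5379 0.3102 0.051 ] tool cm [-1.94 -0.63 12.95]
pin_out 0.84 [275.6, 312.0] [0.5311 0.3138 0.046 ] tool cm [-1.18 -0.58 13.45]
```

```bash
python3 -m pendant '[{"dx":-0.5,"dy":-0.3,"dz":0,"twist":0,"hand":6},{"dx":-0.5,"dy":-0.2,"dz":0.5,"twist":0,"hand":6},{"dx":0,"dy":0,"dz":1,"twist":0,"hand":6},{"dx":0,"dy":0,"dz":1,"twist":0,"hand":6},{"dx":0,"dy":0,"dz":0.5,"twist":0,"hand":6},{"dx":0,"dy":0,"dz":0,"twist":0,"hand":6}]'; python3 look.py pics/w4.png
```

```text
clock: 3.43
tool_pos: [0.5301, 0.3135, 0.1486]
ee_rot: [0.214, 0.977, -0.001, -0.001]
contact_force: [-0.6, 0.5, -0.0]
gripper_width: 0.0598
finger_force: 0.0
3.4333 [0.5301 0.3135 0.1486] [ 0.2141  0.9768 -0.0013 -0.0014] [-0.51  0.89 -0.19  1.7   0.26  0.58  0.29]
pin_out_knob 0.82 [294.8, 325.0] [0.5291 0.3161 0.073 ] tool cm [0.18 0.22 7.56]
stop_out_tab 0.65 [27.8, 197.4] [0.3955 0.3143 0.051 ] tool cm [12.23 -5.52  9.8 ]
stop_out_tab 0.47 [251.2, 322.5] [0.5147 0.3214 0.051 ] tool cm [1.71 0.1  9.76]
pin_out 0.91 [275.0, 320.8] [0.5285 0.314  0.046 ] tool cm [1.400e-01 1.000e-02 1.026e+01]
```

View pics/w4.png

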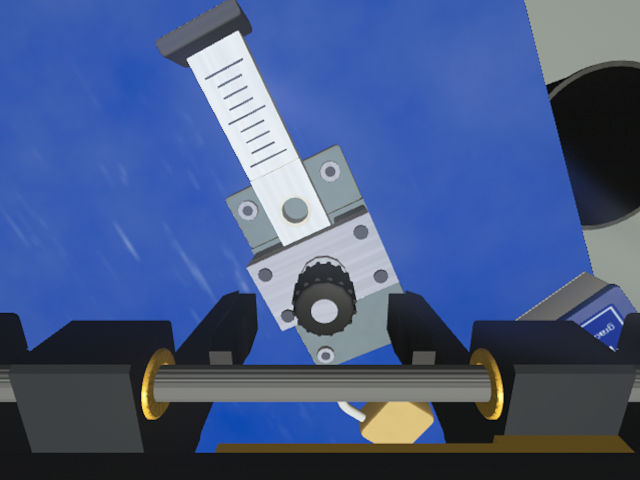

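The knob sits at about (297,323), centred between the fingers. I descend 2.8 cm and grip.

```bash
python3 -m pendant '[{"dx":0.1,"dy":0.1,"dz":0.7,"twist":0,"hand":6},{"dx":0,"dy":0,"dz":0.7,"twist":0,"hand":6},{"dx":0,"dy":0,"dz":0.7,"twist":0,"hand":6},{"dx":0,"dy":0,"dz":0.7,"twist":0,"hand":6},{"dx":0,"dy":0,"dz":0,"twist":0,"hand":6},{"dx":0,"dy":0,"dz":0,"twist":0,"hand":4},{"dx":0,"dy":0,"dz":0,"twist":0,"hand":2},{"dx":0,"dy":0,"dz":0,"twist":0,"hand":1},{"dx":0,"dy":0,"dz":0,"twist":0,"hand":1},{"dx":0,"dy":0,"dz":0,"twist":0,"hand":1},{"dx":0,"dy":0,"dz":0,"twist":0,"hand":1}]' 45
```

```text
clock: 4.6
tool_pos: [0.5305, 0.315, 0.123]
ee_rot: [0.214, 0.977, -0.0, -0.0]
contact_force: [-0.5, -1.4, 1.9]
gripper_width: 0.0273
finger_force: 45.0
```

```bash
python3 -m pendant '[{"dx":0,"dy":0,"dz":-0.4,"twist":0,"hand":1},{"dx":0,"dy":0,"dz":-0.4,"twist":0,"hand":1},{"dx":0,"dy":0,"dz":-0.4,"twist":0,"hand":1},{"dx":0,"dy":0,"dz":-0.4,"twist":0,"hand":1},{"dx":0,"dy":0,"dz":-0.4,"twist":0,"hand":1},{"dx":0,"dy":0,"dz":-0.4,"twist":0,"hand":1},{"dx":0,"dy":0,"dz":-0.4,"twist":0,"hand":1},{"dx":0,"dy":0,"dz":-0.4,"twist":0,"hand":1},{"dx":0,"dy":0,"dz":-0.4,"twist":0,"hand":1},{"dx":0,"dy":0,"dz":-0.2,"twist":0,"hand":1},{"dx":0,"dy":0,"dz":0,"twist":0,"hand":1},{"dx":0,"dy":0,"dz":0,"twist":0,"hand":1}]' 45
```

```text
clock: 5.6
tool_pos: [0.5307, 0.3155, 0.1609]
ee_rot: [0.214, 0.977, 0.0, 0.0]
contact_force: [0.8, -0.2, -2.0]
gripper_width: 0.0265
finger_force: 45.0
```

```bash
python3 -m pendant '[{"dx":0,"dy":0,"dz":0,"twist":0,"hand":1},{"dx":0,"dy":0,"dz":0,"twist":0,"hand":1},{"dx":0,"dy":0,"dz":0,"twist":0,"hand":1},{"dx":0,"dy":0,"dz":0,"twist":0,"hand":1},{"dx":0,"dy":0,"dz":0,"twist":0,"hand":1},{"dx":0,"dy":0,"dz":0,"twist":0,"hand":1}]'; python3 look.py pics/w5.png
```

```text
clock: 6.1
tool_pos: [0.5306, 0.3154, 0.1606]
ee_rot: [0.214, 0.977, -0.0, -0.0]
contact_force: [0.2, -0.1, -1.6]
gripper_width: 0.0271
finger_force: 45.0
6.1 [0.5306 0.3154 0.1606] [ 2.142e-01  9.768e-01 -0.000e+00 -1.000e-04] [-0.51  0.87 -0.19  1.7   0.26  0.6   0.3 ]
pin_out_knob 0.68 [322.7, 321.5] [0.5492 0.3073 0.073 ] tool cm [-2.02  0.05  8.76]
stop_out_mouth 0.61 [264.5, 317.3] [0.5268 0.3149 0.046 ] tool cm [ 0.33 -0.2  11.46]
stop_out_tab 0.71 [110.4, 238.6] [0.4329 0.3145 0.051 ] tool cm [ 8.84 -4.17 10.96]
pin_out 0.93 [295.1, 317.7] [0.5449 0.3067 0.046 ] tool cm [-1.66 -0.19 11.46]
pin_out 0.74 [408.2, 103.4] [0.5602 0.139  0.046 ] tool cm [-10.07 -14.78  11.46]
```

View pics/w5.png

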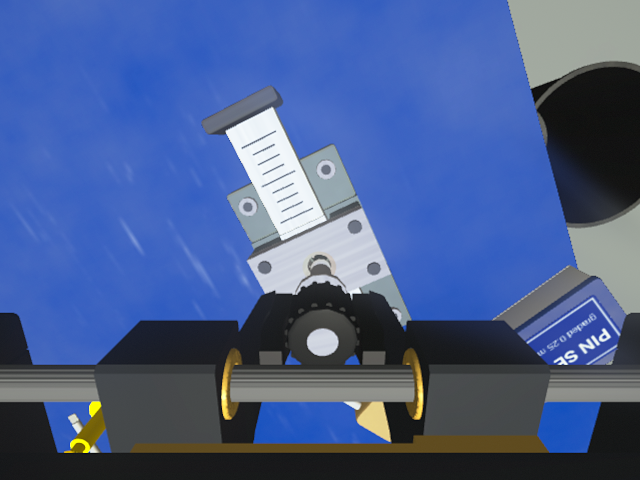

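The bar has drawn in: the tab moved from x 0.395 to 0.433 and the second hole is hidden. The pin's groove and nose stand over the mouth at (265,320). Next I push it down.

```bash
python3 -m pendant '[{"dx":0,"dy":0,"dz":0.3,"twist":0,"hand":1},{"dx":0,"dy":0,"dz":0.3,"twist":0,"hand":1},{"dx":0,"dy":0,"dz":0.3,"twist":0,"hand":1},{"dx":0,"dy":0,"dz":0.3,"twist":0,"hand":1},{"dx":0,"dy":0,"dz":0.3,"twist":0,"hand":1},{"dx":0,"dy":0,"dz":0.3,"twist":0,"hand":1},{"dx":0,"dy":0,"dz":0.3,"twist":0,"hand":1},{"dx":0,"dy":0,"dz":0.3,"twist":0,"hand":1},{"dx":0,"dy":0,"dz":0,"twist":0,"hand":1}]'
```

```text
clock: 7.1
tool_pos: [0.5303, 0.3152, 0.136]
ee_rot: [0.214, 0.977, -0.0, -0.0]
contact_force: [0.0, -0.1, -1.3]
gripper_width: 0.0269
finger_force: 45.0
```

```bash
python3 -m pendant '[{"dx":0,"dy":0,"dz":0.3,"twist":0,"hand":1},{"dx":0,"dy":0,"dz":0.3,"twist":0,"hand":1},{"dx":0,"dy":0,"dz":0.3,"twist":0,"hand":1},{"dx":0,"dy":0,"dz":0.2,"twist":0,"hand":1},{"dx":0,"dy":0,"dz":0.2,"twist":0,"hand":1},{"dx":0,"dy":0,"dz":0.1,"twist":0,"hand":1},{"dx":0,"dy":0,"dz":0,"twist":0,"hand":1},{"dx":0,"dy":0,"dz":0,"twist":0,"hand":1}]'
```

```text
clock: 7.77
tool_pos: [0.5305, 0.3154, 0.123]
ee_rot: [0.214, 0.977, -0.0, -0.0]
contact_force: [-1.9, -0.7, 4.6]
gripper_width: 0.027
finger_force: 45.0
```

```bash
python3 -m pendant '[{"dx":0,"dy":0,"dz":0.1,"twist":0,"hand":1},{"dx":0,"dy":0,"dz":0.1,"twist":0,"hand":1},{"dx":0,"dy":0,"dz":0,"twist":0,"hand":1}]'
```

```text
clock: 8.02
tool_pos: [0.5305, 0.3153, 0.1228]
ee_rot: [0.214, 0.977, -0.0, 0.0]
contact_force: [-5.7, -3.1, 18.5]
gripper_width: 0.0267
finger_force: 44.9
```

The tool stopped at the seating height and the force rose from 4.6 to 18.5 N, so the collar is on the bridge. I relax the push, release and rise.

```bash
python3 -m pendant '[{"dx":0,"dy":0,"dz":-0.2,"twist":0,"hand":1},{"dx":0,"dy":0,"dz":0,"twist":0,"hand":4},{"dx":0,"dy":0,"dz":0,"twist":0,"hand":6},{"dx":0,"dy":0,"dz":0,"twist":0,"hand":6},{"dx":0,"dy":0,"dz":0,"twist":0,"hand":6},{"dx":0,"dy":0,"dz":0,"twist":0,"hand":6},{"dx":0,"dy":0,"dz":-1,"twist":0,"hand":6},{"dx":0,"dy":0,"dz":-1.5,"twist":0,"hand":6},{"dx":0,"dy":0,"dz":-2,"twist":0,"hand":6},{"dx":0,"dy":0,"dz":-2,"twist":0,"hand":6},{"dx":0,"dy":0,"dz":-2,"twist":0,"hand":6},{"dx":0,"dy":0,"dz":0,"twist":0,"hand":6}]'; python3 look.py pics/w6.png
```

```text
clock: 9.02
tool_pos: [0.5325, 0.3168, 0.2123]
ee_rot: [0.214, 0.977, 0.003, 0.003]
contact_force: [0.0, 0.7, 0.3]
gripper_width: 0.0599
finger_force: 0.0
9.0167 [0.5325 0.3168 0.2123] [0.2144 0.9767 0.0029 0.0026] [-0.49  0.79 -0.21  1.67  0.24  0.7   0.31]
pin_out_knob 0.8 [253.3, 313.4] [0.5294 0.3138 0.073 ] tool cm [ 0.21 -0.49 13.92]
stop_out_mouth 0.88 [240.6, 316.9] [0.5296 0.3161 0.046 ] tool cm [ 0.3  -0.3  16.63]
stop_out_tab 0.77 [114.3, 250.8] [0.4333 0.3139 0.051 ] tool cm [ 8.95 -4.52 16.06]
stop_out_tab 0.28 [227.2, 315.5] [0.5189 0.32   0.051 ] tool cm [ 1.44 -0.39 16.12]
pin_out 0.74 [240.5, 314.2] [0.5287 0.3143 0.046 ] tool cm [ 0.31 -0.49 16.62]
```

View pics/w6.png

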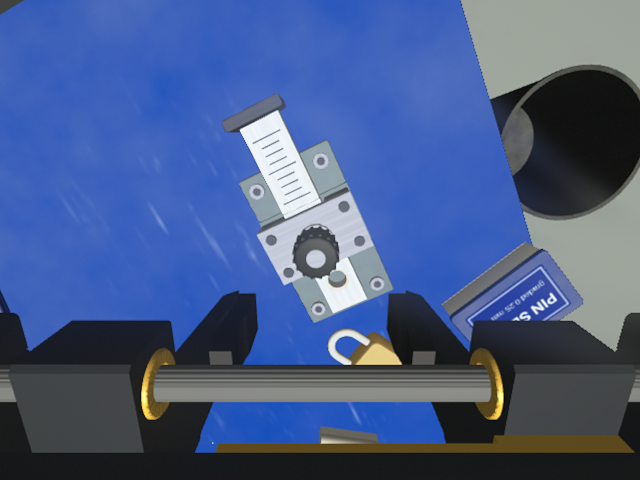

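The knob is upright at (254,316) over the mouth, seated as at the start. The bar is in, with its tab at (114,251), and the gripper is clear.

```bash
python3 -c "
from bench import sign_off
print(sign_off())"
```

```text
the job is handed in; nothing more can be done
None
```

I pulled the pin of the long-set stop, its bar sprang in, and I pushed the pin back down onto the bridge; the other stop was not touched, and the job was handed in at about 9 s (no verdict was returned).

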